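# Slide a sample plate home under the leaf spring of a bench reader and start the reading

### The arm

A 6-joint arm with a two-finger parallel gripper is mounted at the origin on the work surface. World frame = base frame: x ahead of the robot, y to its left, z up, the work surface at z = 0. Lengths are in m, angles in rad, forces in N, time in s.
With the tool pointing down it reaches from about 0.325 to 0.75 m from the base axis. Payload 7.6 kg.
Tool frame: the origin (TCP) lies on the centre line of the jaws, within the pads' length; the fingertips stand tcp_to_tips ahead of it and the grasp point (between the pads) lies 8 mm behind it (tcp_to_tips is the distance from the TCP to the fingertips, in m); z points along the fingers, y is the direction in which the jaws open and shut (so a half turn about z gives the same grasp; the last joint's range is limited). The gripper opens to 85 mm and grips with 20 to 120 N. Pads are 22 mm wide; open, the fingers measure 114 mm over their backs; the gripper's body (76 mm by 85 mm) begins 54 mm behind the grasp point. The pads swing forward as they close: fully open they stand 13 mm farther back than shut.
Start: joints at [1.224, 0.052, 1.401, -0, 1.689, -0.07], TCP at [0.143, 0.505, 0.242] pointing down, gripper open.
Joint ranges: [-2.9, 2.9], [-0.91, 2.17], [0.12, 2.37], [-1.06, 4.2], [0.26, 2.73], [-2.93, 2.93]. Speed limits (rad/s): [2.57, 2.57, 3.01, 3.14, 3.14, 3.14].

### API

Orientations are given as a 3x3 rotation matrix whose columns are the frame's x, y, z axes.
In Python, from plant import read_state, camera, job_done, tcp_to_tips gives the robot as it stands.
- The arm moves only by the tool drive_tool, never from a script. Its argument "deltas" is a list of rows, each a list of 7 numbers: the turn, a rotation vector about the tool's x, y, z in rad, then the shift along the tool's x, y, z in mm, then the opening, from 0 (shut) to 1 (fully open). A call has 1 to 8 rows; each row shifts and turns the commanded pose from where the row before left it, along the tool's axes as they then stand; what a row does not reach is not made up. A row lasts 1/12 s, in which the tool goes at most 41.7 mm and 7.16 degrees, less where a joint would pass 70% of its speed; a pose out of reach is approached as far as the arm can. A call is refused whole if a number of a shift passes 41.7 or a number of a turn 0.125, either way. A call with a gripper value outside its range is refused whole. The fingers move at their own pace and stop on an object; "force" is the grip in N (left out, the last holds). Time passes only in rows, so rows that do not move let the fingers close. It gives the time, the measured TCP pose, the force and the opening at its end, in the units of the state.
- read_state(): the state, without advancing time (a new reading comes with each control period).
- camera(name): name is "side" or "top"; returns a dict with "color" (480x640x3 uint8, blue, green, red), "vertical_fov" (degrees; the focal length in pixels is half the picture's height over the tangent of half this angle, whatever the lens; pixels are square), "cx", "cy" (the principal point, pixels), "rvec" (rotation vector, rad) and "tvec" (3), from world to camera coordinates, as OpenCV has them. Camera axes: x right, y down, z forward; pixel columns grow to the right and rows downward; lengths in m; the calibration is good to about 2 mm. A picture is of the moment at which its call begins. There is no depth.
- job_done(): hands the job in, once; it reports no verdict.
The state is a dict: "time": time; "q": joint angles; "dq": joint speeds; "tau": joint torques, N m; "ee_pos": TCP position; "eef_rot": TCP orientation; "wrist_force": force on the tool from outside, world axes, zero at the start; "moment": the same for the moment, N m; "finger_gap": finger opening in m.
Only numpy, scipy, OpenCV 4.12 (cv2) and the standard library are available. Lean on these libraries where they do the work, as an engineer would, in place of code of your own. Each camera call takes 0.05 s, during which the arm holds its last target.

### The job

Load the sample plate into the bench reader: press down firmly with the fingertips on the ribbed grip of the plate and, still pressing, slide it along its track, under the forked leaf spring, until its front edge is fully home against the end stop. Then press the start key on top of the reader all the way down and let go of it. Do not lift or pick up the plate, do not press the key before the plate is home, and leave the beaker, the jar and the spatula where they are.

Things in the scene. Friction and masses are not known exactly. Their poses are not given: they have to be found in the camera images.
- reader: Bench reader: loading track, then white housing. Origin: on the bench under the track's middle line. x: the way the plate must slide, bay to housing; z up. Track x -105 to 76 mm, floor 20 mm above the bench. Side rails (y +-26 to +-36) and the bay's end wall (x -105 to -91.5) reach 27 mm. Housing x 76 to 216, y +-75, top at 75 mm; its optics arm juts over the track to x 34 (y +-12, 38 to 72 mm up)
- plate: Sample plate, loose in the loading bay: aluminium, 100 (x) x 50 (y) x 8 mm, 0.11 kg, with a round brick-red pellet in a dark ring near its front and a black ribbed grip (36 x 42 mm) near its rear. Origin: centre of its underside; x points to its front edge, as the reader's x. Front top edge chamfered 3 mm. Play to each rail 1 mm; its top stands 1 mm above the rails
- plate_grip (a point): Centre of the top of the ribbed rubber grip (1.5 mm proud of the plate, 29.5 mm above the bench), 20 mm from the plate's rear edge: press here; the bare metal around it is slippery (friction 0.2, rubber 1). At the start the rear edge is within 5 mm of the bay's end wall, so the plate can only be moved by pressing on its top. Friction on the track: about 0.2
- plate_nose (a point): Middle of the plate's front edge, at its underside. It has some 57 to 61 mm to travel to the stop
- stop_face (a point): Middle of the end stop's face (steel bar at the end of the track, at reader x = 70 mm), at floor height. The plate is home when plate_nose is here
- leaf (a joint): Forked steel leaf spring, rad: 0 at rest, about 0.08 with the plate under it. Root on two posts at reader x = 68 mm (up to 42 mm above the bench); two tines, 7 mm wide, at y = +-20.5 mm. They bear down with 6.5 N in all at rest, 8.5 N on the plate. Driving the plate in by friction on its grip takes 12 to 20 N of down force; with much less the finger skids when the plate meets the lip
- leaf_heel (a point): Middle between the heels of the two tines, at their underside (reader x = 28 mm, 5 mm above the track floor). From the heels a lip turns up by about 20 degrees towards the loading bay, to x = 15.5 mm, 9 mm above the floor
- start_key (a joint): Start key, m: 0 up, 0.005 fully down. Round grey push key, 26 mm across, in a black collar on top of the housing (reader x = 105, y = -45 mm); fully down takes 5 N and it springs back
- start_key_top (a point): Centre of the top face of the start key, 92 mm above the bench
- beaker: Glass beaker, 60 mm across, 75 mm high, standing loose beside the track. Origin: centre of its underside
- jar: Amber glass jar with white cap, 48 mm across, 65 mm high, standing loose beside the track. Origin: centre of its underside
- spatula: Flat steel spatula, 155 mm long (along its x), 5 mm thick, lying loose on the bench. Origin: centre of its underside
Mind the look-alikes: they are no part of the job. There is more than one size of the plate; the job needs the middle-sized.

How it is judged:
By the outcome, as a careful person would: the job done as asked, in the order asked, and still so for the second after the job is handed in, with the robot touching nothing.
It also fails if it takes over 45 s, if anything falls off the work surface, if the arm or the gripper's body presses on something with over 40 N, if the wrist force passes 120 N, or if a joint passes its speed limit or range.

## Working session

There is one attempt and no reset: what is moved stays moved. The work goes in short steps, Python scripts to look and compute and a tool call to move; the robot and the scene stay as the last step left them, time stands still between calls to the robot, and variables do not carry over. Pictures are saved under pics/ and viewed, and the job is handed in when it is done.

Besides the shell and the picture viewer there is one more tool, called by a JSON object that holds its "method" and its "body", one argument or row to a line. drive_tool: Moves the arm, as the interface text tells. Its arguments: {"type":"object","properties":{"deltas":{"type":"array"},"force":{"type":"number"}},"required":["deltas"]}

```bash
mkdir -p pics; ls; cat > h.py <<'E'
import numpy as np, cv2
from plant import read_state, camera, job_done, tcp_to_tips
def K(c):
    f=240/np.tan(np.radians(c["vertical_fov"])/2); return np.array([[f,0,c["cx"]],[0,f,c["cy"]],[0,0,1.]])
def ray(c,uv):
    R=cv2.Rodrigues(np.array(c["rvec"],float))[0]; t=np.array(c["tvec"],float).ravel()
    d=R.T@np.linalg.inv(K(c))@np.array([uv[0],uv[1],1.]); return -R.T@t,d
def onz(c,uv,z):
    o,d=ray(c,uv); return o+d*(z-o[2])/d[2]
def proj(c,P):
    return cv2.projectPoints(np.array(P,float).reshape(-1,3),np.array(c["rvec"],float),np.array(c["tvec"],float),K(c),None)[0].reshape(-1,2)
E
python3 - <<'E'
from h import *
for n in("top","side"):
    c=camera(n);cv2.imwrite(f"pics/{n}0.png",c["color"]);o,_=ray(c,(0,0));print(n,c["vertical_fov"],c["cx"],c["cy"],o,ray(c,(320,240))[1])
s=read_state();print(s,tcp_to_tips)
E
```

```text
pics
top 54.25852756344349 320.80130297506753 230.40200433099622 [ 0.56970144 -0.00973363  0.83408127] [ 0.04768426 -0.0292704  -0.9986452 ]
side 46.620554991853574 317.04570557219887 233.06195607839715 [ 0.2844581  -0.5597385   0.58750311] [ 0.41370921  0.6582163  -0.62910991]
{'time': 0.1, 'q': array([ 1.22371106e+00,  5.27708549e-02,  1.40161739e+00, -8.96899086e-06,
        1.68859812e+00, -7.03426950e-02]), 'dq': array([-1.56156401e-05, -1.77278175e-03, -3.35629634e-03, -4.80988123e-04,
       -4.48207609e-04,  3.70227706e-04]), 'tau': array([ 6.81840320e-04, -3.82584572e+01, -3.60983205e+01, -1.51918230e-04,
        4.80845556e-03, -2.28923210e-05]), 'ee_pos': array([0.14335861, 0.50478692, 0.2415611 ]), 'eef_rot': array([[-9.61950240e-01,  2.73224301e-01, -4.65706549e-04],
       [ 2.73224683e-01,  9.61949347e-01, -1.31363076e-03],
       [ 8.90702640e-05, -1.39088995e-03, -9.99999029e-01]]), 'wrist_force': array([-0.4658306 , -0.20502191,  0.25115159]), 'moment': array([-0.05117279, -0.04567162,  0.02449477]), 'finger_gap': 0.08512700988533797} 0.011
```

```bash
ls pics
```

```text
side0.png
top0.png
```

View pics/top0.png

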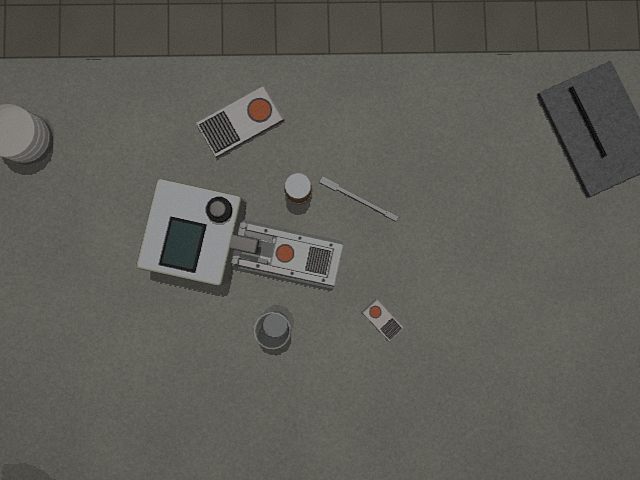

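View pics/side0.png

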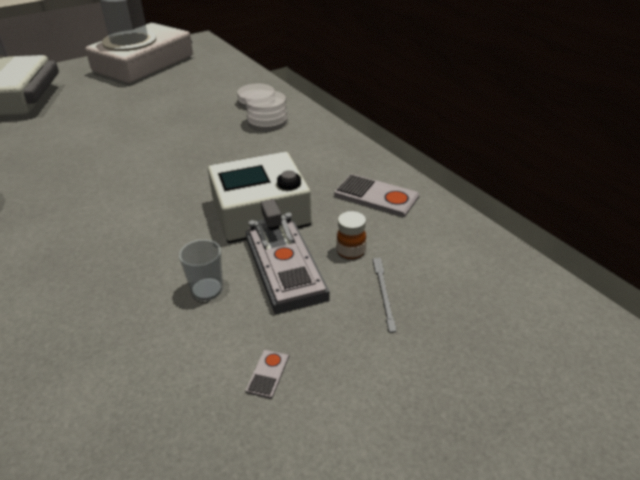

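Both views show three plates: a large one at top (240,120), the middle-sized one in the reader's track at (300,257), and a small one at (383,320). The one in the track is the middle-sized one and the only one in the loading bay, so it fits. The key is at (219,209). I'll enlarge the crop to confirm.

```bash
python3 - <<'E'
from h import *
c=camera("top");im=c["color"]
cr=im[170:300,130:350];cv2.imwrite("pics/crop1.png",cv2.resize(cr,None,fx=3.6,fy=3.6,interpolation=cv2.INTER_CUBIC))
hsv=cv2.cvtColor(im,cv2.COLOR_BGR2HSV)
# pellets
m=((hsv[...,0]<15)&(hsv[...,1]>120)&(hsv[...,2]>90)).astype(np.uint8)
n,l,st,ce=cv2.connectedComponentsWithStats(m)
for i in range(1,n):
    if st[i,4]>30: print("red",ce[i],st[i,4],onz(c,ce[i],.028))
# grip: dark + closed
g=cv2.cvtColor(im,cv2.COLOR_BGR2GRAY)
m=(g<90).astype(np.uint8); roi=np.zeros_like(m);roi[240:280,300:336]=1
m=cv2.morphologyEx(m*roi,cv2.MORPH_CLOSE,np.ones((3,3)))
n,l,st,ce=cv2.connectedComponentsWithStats(m)
for i in range(1,n):
    if st[i,4]>20: print("dark",ce[i],st[i],onz(c,ce[i],.0295))
# housing white
m=((g>150)).astype(np.uint8)
k=cv2.findContours(m,cv2.RETR_EXTERNAL,cv2.CHAIN_APPROX_SIMPLE)[0]
for q in k:
    if cv2.contourArea(q)>300:
        r=cv2.minAreaRect(q);print("white",r); print(np.array([onz(c,p,.075 if cv2.contourArea(q)>4000 else .028) for p in cv2.boxPoints(r)]).round(4).tolist())
E
```

```text
red [259.1026393  109.51906158] 341 [0.83928985 0.06732963 0.028     ]
red [284.51832461 252.94240838] 191 [0.58745669 0.02810825 0.028     ]
red [374.91566265 311.56626506] 83 [ 0.4833518 -0.1241786  0.028    ]
dark [318.89779006 259.79696133] [301 240  35  38 724] [ 0.57419444 -0.03054944  0.0295    ]
```

View pics/crop1.png

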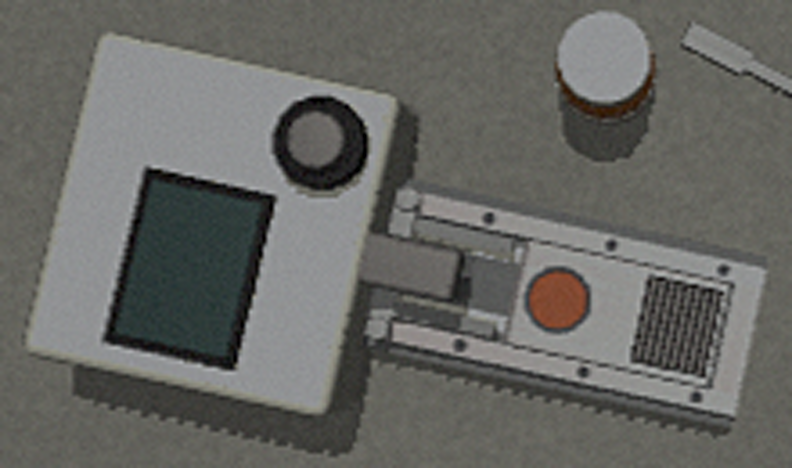

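The crop shows the middle-sized plate in the bay, with its pellet at crop (557,299), grip at about (681,325), leaf tines at about (510,250) and (485,322), and key at (317,138).

```bash
python3 - <<'E'
from h import *
c=camera("top");im=c["color"];g=cv2.cvtColor(im,cv2.COLOR_BGR2GRAY)
f=lambda p:(p[0]/3.6+130-.36,p[1]/3.6+170-.36)
P=lambda p,z:onz(c,f(p),z)[:2]
H=np.array([P(p,.075) for p in[(105,35),(397,97),(325,412),(28,350)]]);print("H",H.round(4).tolist(),[np.linalg.norm(H[i]-H[i-1]).round(4) for i in range(4)])
T=np.array([P(p,.027) for p in[(767,262),(735,418)]]);print("Tend",T,np.linalg.norm(T[0]-T[1]))
G=np.array([P(p,.0295) for p in[(648,275),(729,288),(712,376),(632,358)]]);print("G",G.mean(0),[np.linalg.norm(G[i]-G[i-1]).round(4) for i in range(4)])
Kp=P((317,138),.092);print("key",Kp)
hc=H.mean(0)          # reader (146,0)
tc=T.mean(0)          # reader (-105,0)
d=hc-tc;print("len (want .251)",np.linalg.norm(d));ex=d/np.linalg.norm(d);ey=np.array([-ex[1],ex[0]])
o=tc+.105*ex+ .5*(np.linalg.norm(d)-.251)*ex
print("o",o,"yaw",np.degrees(np.arctan2(ex[1],ex[0])))
R=lambda p:np.array([(p-o)@ex,(p-o)@ey]).round(4)
hsv=cv2.cvtColor(im,cv2.COLOR_BGR2HSV)
print("grip",R(G.mean(0)),"key",R(Kp),"front edge",R(P((517,300),.025)), "jar",R(P((605,58),.065)), "pellet",R(np.array([.58746,.02811])))
# side-view check by reprojection
s=camera("side")
w=lambda x,y,z:[*(o+x*ex+y*ey),z]
gp=R(G.mean(0))
pts=[w(.105,-.045,.092),w(gp[0],0,.0295),w(-.105,.036,.027),w(-.105,-.036,.027),w(.076,.075,.075),w(.076,-.075,.075),w(.216,.075,.075),w(.034,0,.072)]
for cam,n in((s,"side"),(c,"top")):
    i=cv2.resize(cam["color"],None,fx=3,fy=3,interpolation=cv2.INTER_CUBIC)
    for u in proj(cam,pts): cv2.circle(i,tuple(int(round(v)) for v in (u*3+1)),3,(0,255,0),-1)
    x,y=(190,140) if n=="side" else (130,165)
    cv2.imwrite(f"pics/chk_{n}.png",i[y*3:y*3+540,x*3:x*3+660])
E
```

```text
H [[0.7107, 0.2267], [0.6797, 0.0963], [0.5392, 0.1302], [0.5701, 0.2609]] [np.float64(0.1446), np.float64(0.134), np.float64(0.1445), np.float64(0.1343)]
Tend [[ 0.60310081 -0.07248577]
 [ 0.52913213 -0.05504887]] 0.07599612473009515
G [ 0.57439394 -0.03005567] [np.float64(0.0402), np.float64(0.0392), np.float64(0.0426), np.float64(0.039)]
key [0.65984718 0.1292271 ]
len (want .251) 0.2493428980696597
o [0.59068783 0.03746478] yaw 76.35683867305461
grip [-0.0695 -0.0001] key [ 0.1055 -0.0456] front edge [0.0092 0.005 ] jar [-0.009  -0.1118] pellet [-0.0099  0.0009]
```

View pics/chk_side.png

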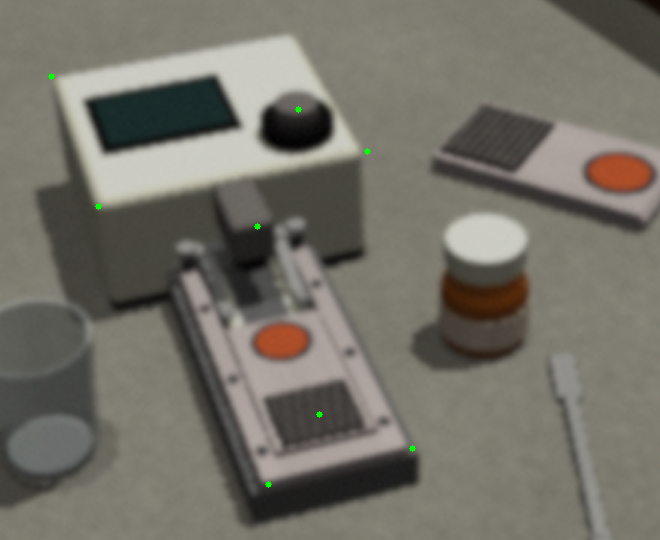

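View pics/chk_top.png

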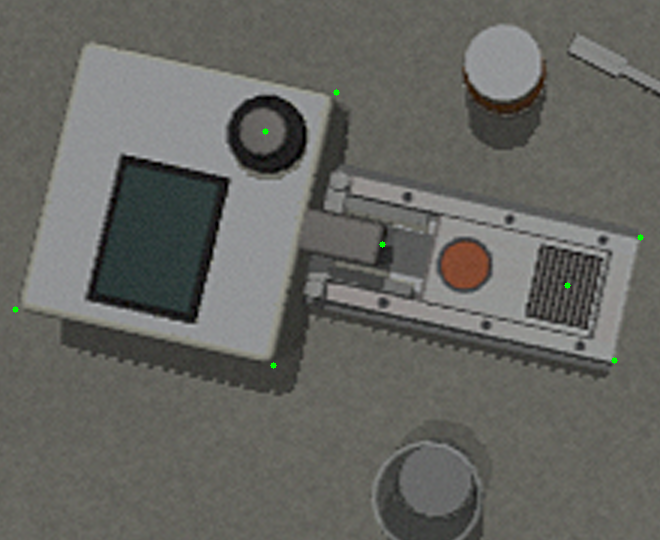

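```bash
python3 - <<'E'
from h import *
s=camera("side")
f=lambda p:((p[0]-1)/3+190,(p[1]-1)/3+140)
print("grip side",onz(s,f((313.5,413.8)),.0295), "key side",onz(s,f((298,105)),.092))
st=read_state();R=st["eef_rot"];p=st["ee_pos"]
for n,t in(("above grip",[.5745,-.030,.095]),):
    print(n,(R.T@(np.array(t)-p)*1000).round(1))
E
```

```text
grip side [ 0.57223575 -0.0287034   0.0295    ] key side [0.66080506 0.13213871 0.092     ]
above grip [-560.9 -396.7  147.2]
```

{"method": "drive_tool", "body": {
  "deltas": [
    [0, 0, 0, -14, -10, 0, 0],
    [0, 0, 0, -28, -20, 0, 0],
    [0, 0, 0, -28, -20, 0, 0],
    [0, 0, 0, -28, -20, 0, 0],
    [0, 0, 0, -28, -20, 0, 0],
    [0, 0, 0, -28, -20, 0, 0],
    [0, 0, 0, -28, -20, 0, 0],
    [0, 0, 0, -28, -20, 0, 0]
  ],
  "force": 40
}}

```text
time: 0.97
ee_pos: [0.3051, 0.3019, 0.2424]
eef_rot: [[-0.962, 0.273, 0.0], [0.273, 0.962, 0.0], [-0.0, 0.0, -1.0]]
wrist_force: [0.4, 0.2, 0.1]
finger_gap: -0.0004
```

{"method": "drive_tool", "body": {
  "deltas": [
    [0, 0, 0, -28, -20, 0, 0],
    [0, 0, 0, -28, -20, 0, 0],
    [0, 0, 0, -28, -20, 0, 0],
    [0, 0, 0, -28, -20, 0, 0],
    [0, 0, 0, -28, -20, 0, 0],
    [0, 0, 0, -28, -20, 0, 0],
    [0, 0, 0, -28, -20, 0, 0],
    [0, 0, 0, -28, -20, 0, 0]
  ]
}}

```text
time: 1.63
ee_pos: [0.477, 0.0866, 0.2424]
eef_rot: [[-0.962, 0.274, 0.0], [0.274, 0.962, 0.0], [-0.0, 0.0, -1.0]]
wrist_force: [0.2, 0.5, 0.6]
finger_gap: 0.0
```

{"method": "drive_tool", "body": {
  "deltas": [
    [0, 0, 0, -28, -20, 10, 0],
    [0, 0, 0, -28, -20, 20, 0],
    [0, 0, 0, -28, -20, 20, 0],
    [0, 0, -0.039, -14, -10, 20, 0],
    [0, 0, 0, 0, 0, 20, 0],
    [0, 0, 0, 0, 0, 20, 0],
    [0, 0, 0, 0, 0, 10, 0],
    [0, 0, 0, 0, 0, 0, 0]
  ]
}}

```text
time: 2.3
ee_pos: [0.5499, -0.0057, 0.1195]
eef_rot: [[-0.972, 0.236, -0.005], [0.236, 0.972, 0.0], [0.005, -0.001, -1.0]]
wrist_force: [-0.5, 0.9, -0.1]
finger_gap: 0.0
```

```bash
python3 - <<'E'
from h import *
import plant
st=read_state();R=st["eef_rot"];p=st["ee_pos"];print(st["time"],p,R.round(4).tolist(),st["wrist_force"],st["finger_gap"],tcp_to_tips)
print((R.T@(np.array([.5735,-.0295,.0295+.011])-p)*1000).round(1))
c=camera("side");cv2.imwrite("pics/s1.png",c["color"])
E
```

```text
2.3 [ 0.54994014 -0.00574996  0.11948669] [[-0.9718, 0.2356, -0.0051], [0.2356, 0.9718, 0.0005], [0.0051, -0.0007, -1.0]] [-0.45670777  0.91852766 -0.10054705] 1.0611227905610598e-05 0.011
[-28.9 -17.5  78.9]
```

View pics/s1.png

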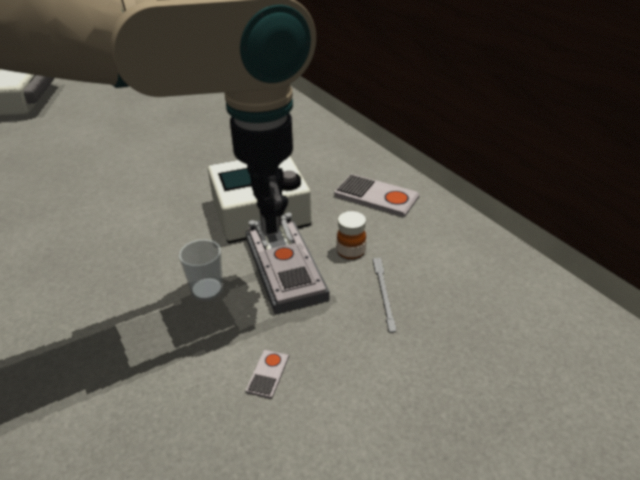

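The side view shows the shut gripper upright over the track near (272,230). Clearance to everything is good.

{"method": "drive_tool", "body": {
  "deltas": [
    [0, 0, 0, -10, -6, 0, 0],
    [0, 0, 0, -10, -6, 10, 0],
    [0, 0, 0, -9, -5.5, 15, 0],
    [0, 0, 0, 0, 0, 15, 0],
    [0, 0, 0, 0, 0, 15, 0],
    [0, 0, 0, 0, 0, 8, 0],
    [0, 0, 0, 0, 0, 0, 0],
    [0, 0, 0, 0, 0, 0, 0]
  ]
}}

```text
time: 3.02
ee_pos: [0.5759, -0.0295, 0.0605]
eef_rot: [[-0.972, 0.235, 0.001], [0.235, 0.972, -0.0], [-0.001, 0.0, -1.0]]
wrist_force: [0.0, -0.2, 0.4]
finger_gap: -0.0003
```

```bash
cat > snap.py <<'E'
from h import *
import sys
st=read_state();R=st["eef_rot"];p=st["ee_pos"];print(st["time"],p.round(4),R[:,2].round(4),st["wrist_force"].round(2))
print("to grip",(R.T@(np.array([.5735,-.0295,.0295+.011])-p)*1000).round(1),"to key",(R.T@(np.array([.660,.130,.092+.011])-p)*1000).round(1))
a=[]
for n,x,y in(("side",190,140),("top",130,150)):
    c=camera(n); a.append(cv2.resize(c["color"][y:y+170,x:x+220],None,fx=1.8,fy=1.8,interpolation=cv2.INTER_CUBIC) )
cv2.imwrite(f"pics/{sys.argv[1]}.png",np.hstack(a))
E
python3 snap.py p2
```

```text
3.0167 [ 0.5759 -0.0295  0.0605] [ 1.3e-03 -1.0e-04 -1.0e+00] [ 0.   -0.17  0.4 ]
to grip [ 2.4 -0.5 20. ] to key [-44.3 174.8 -42.4]
```

View pics/p2.png

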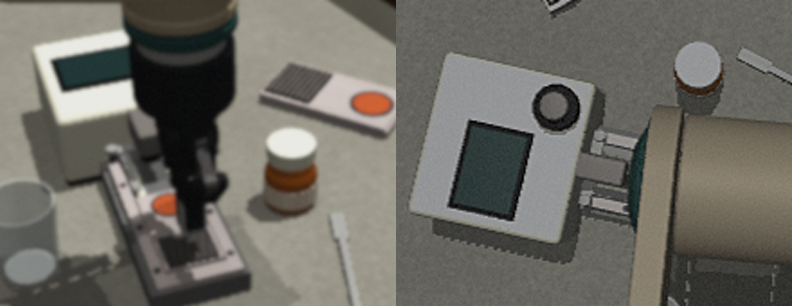

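The fingertips are just above the grip, at left crop (185,225). I'll centre in y and lower to contact.

{"method": "drive_tool", "body": {
  "deltas": [
    [0, 0, 0, 2.4, -0.5, 6, 0],
    [0, 0, 0, 0, 0, 6, 0],
    [0, 0, 0, 0, 0, 4, 0],
    [0, 0, 0, 0, 0, 1.5, 0],
    [0, 0, 0, 0, 0, 0, 0],
    [0, 0, 0, 0, 0, 0, 0]
  ]
}}

```text
time: 3.62
ee_pos: [0.573, -0.0296, 0.0417]
eef_rot: [[-0.972, 0.236, -0.0], [0.236, 0.972, 0.0], [0.0, 0.0, -1.0]]
wrist_force: [-0.3, 0.8, -0.4]
finger_gap: -0.0001
```

{"method": "drive_tool", "body": {
  "deltas": [
    [0, 0, 0, 0, 0, 1, 0],
    [0, 0, 0, 0, 0, 1, 0],
    [0, 0, 0, 0, 0, 0, 0],
    [0, 0, 0, 0, 0, 0, 0]
  ]
}}

```text
time: 3.95
ee_pos: [0.5735, -0.0297, 0.0406]
eef_rot: [[-0.972, 0.236, 0.002], [0.236, 0.972, -0.0], [-0.002, 0.0, -1.0]]
wrist_force: [-0.3, -0.3, 4.6]
finger_gap: -0.0001
```

{"method": "drive_tool", "body": {
  "deltas": [
    [0, 0, 0, 0, 0, 1, 0],
    [0, 0, 0, 0, 0, 0, 0],
    [0, 0, 0, 0, 0, 0, 0]
  ]
}}

```text
time: 4.2
ee_pos: [0.574, -0.0297, 0.0405]
eef_rot: [[-0.972, 0.235, 0.003], [0.235, 0.972, -0.0], [-0.003, 0.0, -1.0]]
wrist_force: [-1.7, 0.3, 9.5]
finger_gap: 0.0003
```

{"method": "drive_tool", "body": {
  "deltas": [
    [0, 0, 0, 0, 0, 1, 0],
    [0, 0, 0, 0, 0, 0, 0],
    [0, 0, 0, 0, 0, 0, 0]
  ]
}}

```text
time: 4.45
ee_pos: [0.5742, -0.0297, 0.0405]
eef_rot: [[-0.972, 0.235, 0.003], [0.235, 0.972, -0.0], [-0.003, 0.001, -1.0]]
wrist_force: [-3.4, 1.1, 14.2]
finger_gap: 0.0001
```

{"method": "drive_tool", "body": {
  "deltas": [
    [0, 0, 0, 0, 0, 0.5, 0],
    [0, 0, 0, 0, 1, 0, 0],
    [0, 0, 0, 0, 2, 0, 0],
    [0, 0, 0, 0, 2, 0, 0],
    [0, 0, 0, 0, 2, 0, 0],
    [0, 0, 0, 0, 2, 0, 0],
    [0, 0, 0, 0, 1, 0, 0],
    [0, 0, 0, 0, 0, 0, 0]
  ]
}}

```text
time: 5.12
ee_pos: [0.5765, -0.0207, 0.0405]
eef_rot: [[-0.972, 0.236, 0.003], [0.236, 0.972, -0.002], [-0.004, -0.001, -1.0]]
wrist_force: [-6.0, -2.0, 18.1]
finger_gap: -0.0
```

```bash
python3 snap.py p3
```

```text
5.1167 [ 0.5765 -0.0207  0.0405] [ 0.0032 -0.0017 -1.    ] [-5.96 -1.98 18.13]
to grip [ 0.8 -9.3  0. ] to key [-45.8 166.1 -62.5]
```

View pics/p3.png

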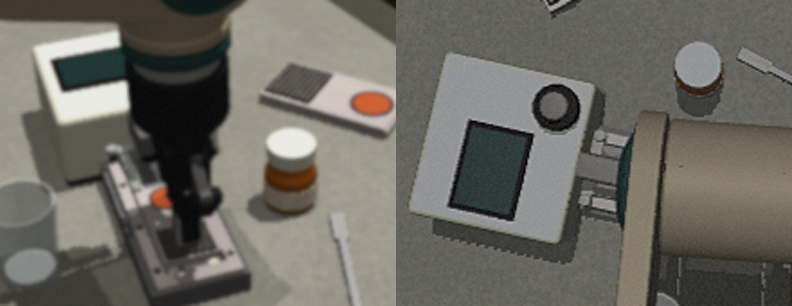

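{"method": "drive_tool", "body": {
  "deltas": [
    [0, 0, 0, 0.5, 1, 0, 0],
    [0, 0, 0, 0.5, 2, 0, 0],
    [0, 0, 0, 0, 2, 0, 0],
    [0, 0, 0, 0, 2, 0, 0],
    [0, 0, 0, 0, 2, 0, 0],
    [0, 0, 0, 0, 2, 0, 0],
    [0, 0, 0, 0, 1, 0, 0],
    [0, 0, 0, 0, 0, 0, 0]
  ]
}}

```text
time: 5.88
ee_pos: [0.5791, -0.0099, 0.0405]
eef_rot: [[-0.972, 0.236, 0.005], [0.236, 0.972, -0.003], [-0.006, -0.002, -1.0]]
wrist_force: [-1.9, -5.6, 13.8]
finger_gap: -0.0003
```

```bash
cat > pel.py <<'E'
from h import *
o=np.array([.59069,.03746]);a=np.radians(76.36);ex=np.array([np.cos(a),np.sin(a)]);ey=np.array([-ex[1],ex[0]])
c=camera("side");hsv=cv2.cvtColor(c["color"],cv2.COLOR_BGR2HSV)
m=((hsv[...,0]<15)&(hsv[...,1]>120)&(hsv[...,2]>70)).astype(np.uint8);m[:,330:]=0;m[:200]=0;m[300:]=0
n,l,st,ce=cv2.connectedComponentsWithStats(m)
for i in range(1,n):
    if st[i,4]>8:
        print(st[i],[(lambda p:[round(float((p-o)@e),4) for e in(ex,ey)])(onz(c,q,.028)[:2]) for q in(ce[i],(st[i,0],st[i,1]+st[i,3]/2))])
p=read_state()["ee_pos"][:2]-o;print("tcp reader",p@ex,p@ey)
E
python3 snap.py p4; python3 pel.py; python3 - <<'E'
E
```

```text
5.8833 [ 0.5791 -0.0099  0.0405] [ 0.0053 -0.0033 -1.    ] [-1.94 -5.57 13.84]
to grip [  0.8 -20.4   0. ] to key [-45.9 154.9 -62.5]
[272 240  12  11  88] [[0.0126, 0.0053], [0.0161, 0.0131]]
tcp reader -0.04864993838451255 0.00010867870953500327
```

View pics/p4.png

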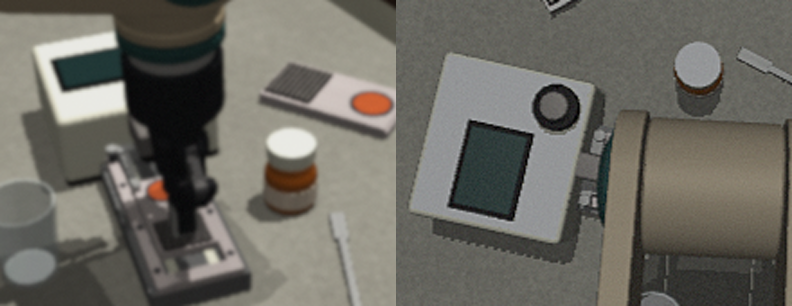

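The plate follows with no skid: a gap has opened behind it and the pellet has advanced with the TCP, by about 20 mm. The down force has sagged to 13.8 N, so I'll raise it and go on under the lip.

{"method": "drive_tool", "body": {
  "deltas": [
    [0, 0, 0, 0, 0, 0.8, 0],
    [0, 0, 0, 0, 1, 0, 0],
    [0, 0, 0, 0, 1.5, 0, 0],
    [0, 0, 0, 0, 1.5, 0, 0],
    [0, 0, 0, 0, 1.5, 0, 0],
    [0, 0, 0, 0, 1.5, 0, 0],
    [0, 0, 0, 0, 1, 0, 0],
    [0, 0, 0, 0, 0, 0, 0]
  ]
}}

```text
time: 6.7
ee_pos: [0.5811, -0.002, 0.0405]
eef_rot: [[-0.972, 0.236, 0.006], [0.236, 0.972, -0.003], [-0.006, -0.002, -1.0]]
wrist_force: [-4.9, -6.4, 19.4]
finger_gap: 0.0001
```

```bash
python3 pel.py
```

```text
[271 237  11  11  93] [[0.0211, 0.0051], [0.0239, 0.0126]]
tcp reader -0.04056891792511924 6.155770489074966e-05
```

{"method": "drive_tool", "body": {
  "deltas": [
    [0, 0, 0, 0.5, 1, 0, 0],
    [0, 0, 0, 0, 2, 0, 0],
    [0, 0, 0, 0, 2, 0, 0],
    [0, 0, 0, 0, 2, 0, 0],
    [0, 0, 0, 0, 2, 0, 0],
    [0, 0, 0, 0, 2, 0, 0],
    [0, 0, 0, 0, 1, 0, 0],
    [0, 0, 0, 0, 0, 0, 0]
  ]
}}

```text
time: 7.42
ee_pos: [0.5839, 0.01, 0.0405]
eef_rot: [[-0.972, 0.236, 0.007], [0.236, 0.972, -0.003], [-0.008, -0.001, -1.0]]
wrist_force: [-1.8, -5.9, 18.3]
finger_gap: -0.0001
```

```bash
python3 pel.py
```

```text
[269 234  11   9  71] [[0.0314, 0.006], [0.0348, 0.0129]]
tcp reader -0.028297886704087737 6.917941174241018e-05
```

{"method": "drive_tool", "body": {
  "deltas": [
    [0, 0, 0, 0, 1, 0, 0],
    [0, 0, 0, 0, 2, 0, 0],
    [0, 0, 0, 0, 2, 0, 0],
    [0, 0, 0, 0, 2, 0, 0],
    [0, 0, 0, 0, 2, 0, 0],
    [0, 0, 0, 0, 1.5, 0, 0],
    [0, 0, 0, 0, 1, 0, 0],
    [0, 0, 0, 0, 0, 0, 0]
  ]
}}

```text
time: 8.13
ee_pos: [0.5867, 0.0212, 0.0405]
eef_rot: [[-0.972, 0.236, 0.007], [0.236, 0.972, -0.003], [-0.008, -0.001, -1.0]]
wrist_force: [-2.0, -5.6, 16.6]
finger_gap: -0.0002
```

```bash
python3 pel.py;python3 snap.py p5
```

```text
[268 231   9   8  44] [[0.0424, 0.0059], [0.0442, 0.0121]]
tcp reader -0.016748896229542655 5.7113939069584464e-05
8.1833 [0.5867 0.0212 0.0405] [ 0.0072 -0.0026 -1.    ] [-1.4  -6.42 17.2 ]
to grip [  0.8 -52.4   0. ] to key [-46.  123.  -62.3]
```

View pics/p5.png

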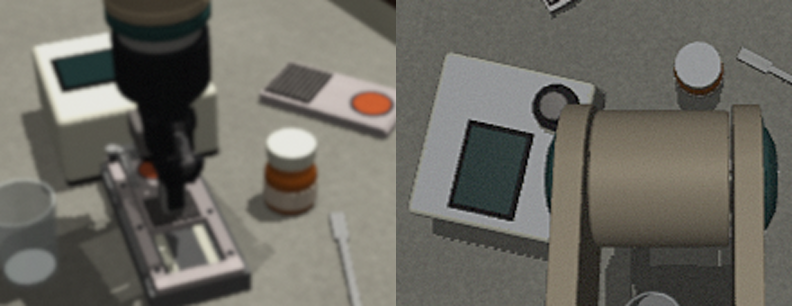

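The plate has slid about 52 mm and the bay floor is exposed behind it. I'll feel for the stop slowly.

{"method": "drive_tool", "body": {
  "deltas": [
    [0, 0, 0, 0, 1, 0.3, 0],
    [0, 0, 0, 0, 1, 0, 0],
    [0, 0, 0, 0, 1, 0, 0],
    [0, 0, 0, 0, 1, 0, 0],
    [0, 0, 0, 0, 0, 0, 0]
  ]
}}

```text
time: 8.7
ee_pos: [0.5877, 0.025, 0.0405]
eef_rot: [[-0.972, 0.236, 0.007], [0.236, 0.972, -0.003], [-0.008, -0.001, -1.0]]
wrist_force: [-2.4, -6.3, 19.8]
finger_gap: -0.0002
```

{"method": "drive_tool", "body": {
  "deltas": [
    [0, 0, 0, 0, 1, 0, 0],
    [0, 0, 0, 0, 1, 0, 0],
    [0, 0, 0, 0, 0, 0, 0]
  ]
}}

```text
time: 8.95
ee_pos: [0.5881, 0.0269, 0.0405]
eef_rot: [[-0.972, 0.236, 0.007], [0.236, 0.972, -0.003], [-0.008, -0.001, -1.0]]
wrist_force: [-3.2, -6.2, 19.1]
finger_gap: 0.0003
```

{"method": "drive_tool", "body": {
  "deltas": [
    [0, 0, 0, 0, 1, 0, 0],
    [0, 0, 0, 0, 0, 0, 0]
  ]
}}

```text
time: 9.12
ee_pos: [0.5883, 0.0274, 0.0405]
eef_rot: [[-0.972, 0.237, 0.007], [0.237, 0.972, -0.004], [-0.008, -0.002, -1.0]]
wrist_force: [-3.1, -9.1, 19.0]
finger_gap: -0.0001
```

{"method": "drive_tool", "body": {
  "deltas": [
    [0, 0, 0, 0, 1, 0, 0],
    [0, 0, 0, 0, 0, 0, 0]
  ]
}}

```text
time: 9.28
ee_pos: [0.5883, 0.0275, 0.0405]
eef_rot: [[-0.972, 0.237, 0.006], [0.237, 0.972, -0.005], [-0.007, -0.004, -1.0]]
wrist_force: [-4.8, -11.0, 19.9]
finger_gap: -0.0001
```

The y force jumped from 6 to 11 N while the TCP stopped at 59 mm of travel, so the plate is against the stop. One more small push, then relax and lift.

{"method": "drive_tool", "body": {
  "deltas": [
    [0, 0, 0, 0, 0.8, 0, 0],
    [0, 0, 0, 0, 0, 0, 0],
    [0, 0, 0, 0, 0, 0, 0]
  ]
}}

```text
time: 9.53
ee_pos: [0.5883, 0.0276, 0.0405]
eef_rot: [[-0.971, 0.237, 0.006], [0.237, 0.971, -0.006], [-0.007, -0.005, -1.0]]
wrist_force: [-5.3, -14.3, 20.0]
finger_gap: -0.0005
```

{"method": "drive_tool", "body": {
  "deltas": [
    [0, 0, 0, 0, -1.5, 0, 0],
    [0, 0, 0, 0, 0, -2, 0],
    [0, 0, 0, 0, 0, -4, 0],
    [0, 0, 0, 0, 0, -8, 0],
    [0, 0, 0, 0, -3, -15, 0],
    [0, 0, 0, 0, -10, -25, 0],
    [0, 0, 0, 0, -10, -25, 0],
    [0, 0, 0, 0, 0, -20, 0]
  ]
}}

```text
time: 10.2
ee_pos: [0.5802, 0.0064, 0.137]
eef_rot: [[-0.972, 0.236, 0.0], [0.236, 0.972, -0.0], [-0.0, -0.0, -1.0]]
wrist_force: [0.7, 0.2, 0.2]
finger_gap: 0.0
```

{"method": "drive_tool", "body": {
  "deltas": [
    [0, 0, 0, -25, -25, 0, 0],
    [0, 0, 0, -25, -25, 0, 0],
    [0, 0, 0, -25, -25, 0, 0],
    [0, 0, 0, -25, -25, 0, 0],
    [0, 0, 0, -25, -25, 0, 0],
    [0, 0, 0, 0, 0, 0, 0]
  ]
}}

```text
time: 10.7
ee_pos: [0.6732, -0.1487, 0.1329]
eef_rot: [[-0.971, 0.24, -0.002], [0.24, 0.971, -0.001], [0.002, -0.001, -1.0]]
wrist_force: [-1.6, -0.0, -1.4]
finger_gap: 0.0001
```

```bash
python3 snap.py p6; python3 pel.py; python3 - <<'E'
from h import *
for n in("top","side"):
    c=camera(n);cv2.imwrite(f"pics/{n}6.png",c["color"])
c=cv2.imread("pics/top6.png")
cv2.imwrite("pics/crop6.png",cv2.resize(c[170:300,130:350],None,fx=3.6,fy=3.6,interpolation=cv2.INTER_CUBIC))
E
```

```text
10.7 [ 0.6732 -0.1487  0.1329] [-2.3e-03 -7.0e-04 -1.0e+00] [-1.62 -0.05 -1.43]
to grip [125.2  91.9  92.5] to key [ 79.6 267.4  29.7]
[267 227  16   9  84] [[0.0479, -0.0016], [0.0536, 0.0113]]
tcp reader -0.15624478106002201 -0.12175025200153308
```

View pics/p6.png

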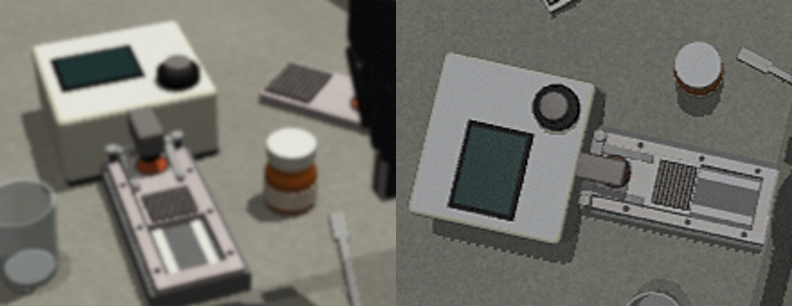

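View pics/crop6.png

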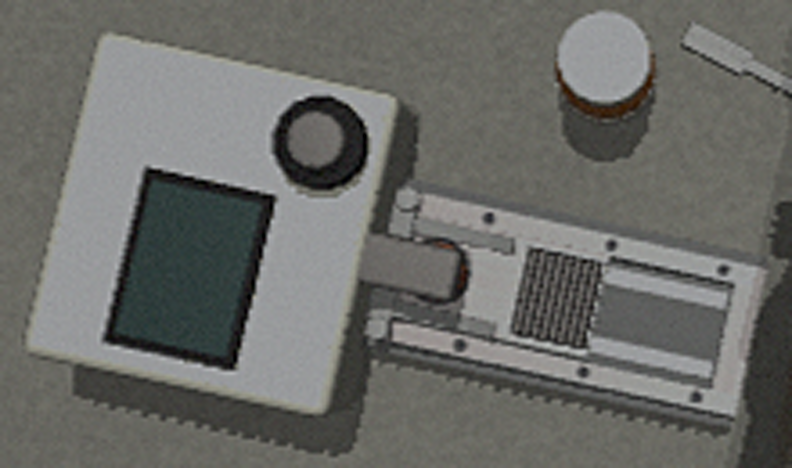

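The plate stayed put: the grip is now at crop (556,298), the pellet is under the optics arm at (447,272), and both tines lie on the plate. Next, its position against the expected home pose.

```bash
python3 - <<'E'
from h import *
c=camera("top")
o=np.array([.59069,.03746]);a=np.radians(76.36);ex=np.array([np.cos(a),np.sin(a)]);ey=np.array([-ex[1],ex[0]])
P=lambda p,z:[round(float((onz(c,(p[0]/3.6+130-.36,p[1]/3.6+170-.36),z)[:2]-o)@e),4) for e in(ex,ey)]
print("grip (want -.010)",P((556.5,298),.0295),"was",P((680,324),.0295), "rear edge (want -.030)",P((592,310),.028))
E
```

```text
grip (want -.010) [-0.0092, 0.0002] was [-0.0693, -0.0001] rear edge (want -.030) [-0.0269, 0.0022]
```

Grip is at reader x = -9.2 mm (home is -10) with 60 mm of travel, so it is home within the calibration. Now the key.

{"method": "drive_tool", "body": {
  "deltas": [
    [0, 0, 0, 5, 15, 0, 0],
    [0, 0, 0, 10, 35, 0, 0],
    [0, 0, 0, 10, 35, 0, 0],
    [0, 0, 0, 10, 35, 0, 0],
    [0, 0, 0, 10, 35, 0, 0],
    [0, 0, 0, 10, 35, 0, 0],
    [0, 0, 0, 10, 35, 0, 0],
    [0, 0, 0, 10, 30, 0, 0]
  ]
}}

```text
time: 11.67
ee_pos: [0.6584, 0.1263, 0.1359]
eef_rot: [[-0.972, 0.233, 0.001], [0.233, 0.972, 0.001], [-0.0, 0.001, -1.0]]
wrist_force: [0.3, 0.4, -0.2]
finger_gap: 0.0005
```

{"method": "drive_tool", "body": {
  "deltas": [
    [0, 0, 0, 4, 12, 0, 0],
    [0, 0, 0, 0, 0, 0, 0],
    [0, 0, 0, 0, 0, 0, 0]
  ]
}}

```text
time: 11.92
ee_pos: [0.658, 0.1357, 0.1355]
eef_rot: [[-0.972, 0.234, 0.0], [0.234, 0.972, -0.0], [-0.0, -0.0, -1.0]]
wrist_force: [-0.2, -0.6, -0.1]
finger_gap: -0.0001
```

```bash
python3 snap.py p7
```

```text
11.9167 [0.658  0.1357 0.1355] [ 3.e-04 -2.e-04 -1.e+00] [-0.22 -0.6  -0.14]
to grip [  43.6 -180.3   95. ] to key [-3.2 -5.1 32.5]
```

View pics/p7.png

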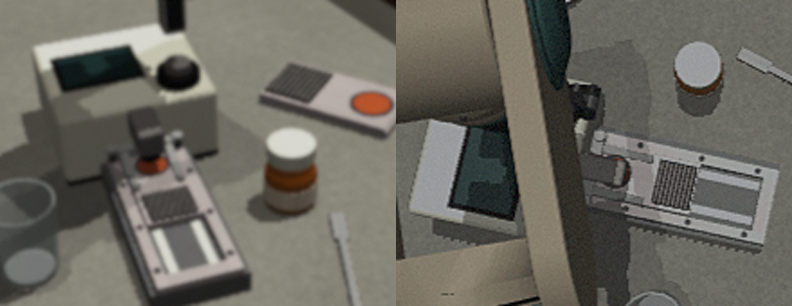

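The side view shows the fingertips at left crop (173,28), hovering above the key at (178,70).

{"method": "drive_tool", "body": {
  "deltas": [
    [0, 0, 0, -3, -5, 5, 0],
    [0, 0, 0, 0, 0, 8, 0],
    [0, 0, 0, 0, 0, 8, 0],
    [0, 0, 0, 0, 0, 5, 0],
    [0, 0, 0, 0, 0, 3, 0],
    [0, 0, 0, 0, 0, 0, 0],
    [0, 0, 0, 0, 0, 0, 0]
  ]
}}

```text
time: 12.6
ee_pos: [0.6604, 0.1289, 0.1064]
eef_rot: [[-0.972, 0.236, 0.0], [0.236, 0.972, -0.0], [-0.0, -0.0, -1.0]]
wrist_force: [-0.7, -0.9, 2.2]
finger_gap: -0.0005
```

```bash
python3 snap.py p8
```

```text
12.6 [0.6604 0.1289 0.1064] [ 0.e+00 -1.e-04 -1.e+00] [-0.67 -0.91  2.23]
to grip [  47.1 -174.4   65.9] to key [0.6 1.  3.4]
```

View pics/p8.png

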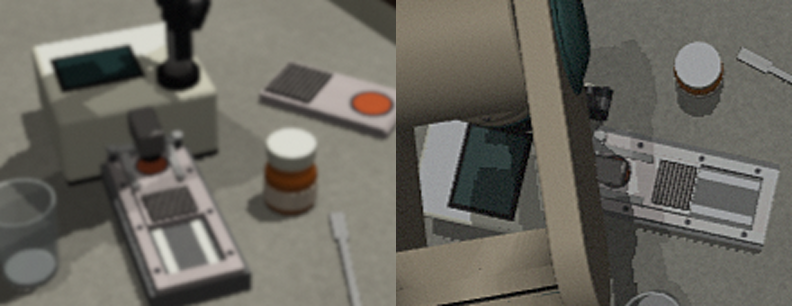

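The tips are centred over the key at (178,70). I'll press in small steps.

{"method": "drive_tool", "body": {
  "deltas": [
    [0, 0, 0, 0, 0, 2, 0],
    [0, 0, 0, 0, 0, 2, 0],
    [0, 0, 0, 0, 0, 0, 0]
  ]
}}

```text
time: 12.95
ee_pos: [0.6607, 0.1293, 0.1025]
eef_rot: [[-0.972, 0.235, 0.001], [0.235, 0.972, 0.0], [-0.001, 0.001, -1.0]]
wrist_force: [-0.6, -0.1, 5.4]
finger_gap: -0.0005
```

{"method": "drive_tool", "body": {
  "deltas": [
    [0, 0, 0, 0, 0, 1.5, 0],
    [0, 0, 0, 0, 0, 1.5, 0],
    [0, 0, 0, 0, 0, 0, 0]
  ]
}}

```text
time: 13.2
ee_pos: [0.6608, 0.1293, 0.1019]
eef_rot: [[-0.972, 0.235, 0.002], [0.235, 0.972, 0.0], [-0.002, 0.001, -1.0]]
wrist_force: [-4.1, -1.2, 13.0]
finger_gap: -0.0004
```

{"method": "drive_tool", "body": {
  "deltas": [
    [0, 0, 0, 0, 0, 1.5, 0],
    [0, 0, 0, 0, 0, 1, 0],
    [0, 0, 0, 0, 0, 0, 0]
  ]
}}

```text
time: 13.45
ee_pos: [0.6609, 0.1293, 0.1017]
eef_rot: [[-0.972, 0.235, 0.003], [0.235, 0.972, 0.001], [-0.003, 0.001, -1.0]]
wrist_force: [-10.0, -2.8, 23.6]
finger_gap: -0.0001
```

The force rises gently from 2 to 5 N over TCP z 106 to 102 mm, then turns stiff, like a key bottoming. But that is about 4 mm higher than the nominal 103 to 98 mm, so I'll check what is being touched.

```bash
python3 - <<'E'
from h import *
a=[]
c=camera("side");i=c["color"]
pts=[[.660,.130,z] for z in(.092,.087,.075)];print(proj(c,pts))
b=cv2.imread("pics/side0.png")
for im in(b,i): a.append(cv2.resize(im[155:215,255:325],None,fx=5.6,fy=5.6,interpolation=cv2.INTER_CUBIC))
cv2.imwrite("pics/key9.png",np.hstack(a))
E
```

```text
[[289.2312372  175.38759649]
 [289.37488428 177.94247924]
 [289.71574759 184.00501679]]
```

View pics/key9.png

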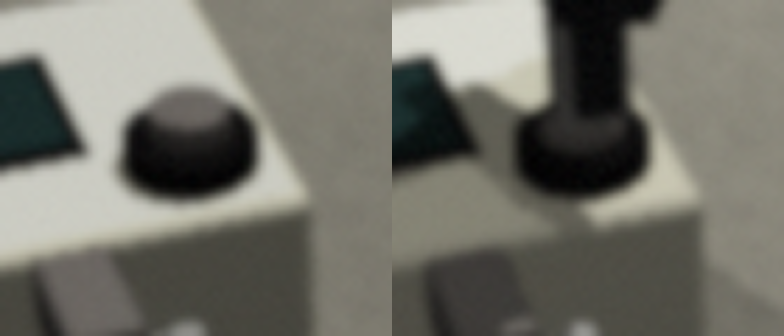

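The key's grey face has sunk about 15 px in the crop (about 5 mm) and sits level with the collar, and the finger stands on it inside the collar. I'll measure the stroke on the way up from force against height.

{"method": "drive_tool", "body": {
  "deltas": [
    [0, 0, 0, 0, 0, -4.5, 0],
    [0, 0, 0, 0, 0, 0, 0],
    [0, 0, 0, 0, 0, 0, 0]
  ]
}}

```text
time: 13.75
ee_pos: [0.6608, 0.1292, 0.1021]
eef_rot: [[-0.972, 0.235, 0.002], [0.235, 0.972, 0.0], [-0.002, 0.001, -1.0]]
wrist_force: [1.0, -0.2, 4.4]
finger_gap: -0.0
```

{"method": "drive_tool", "body": {
  "deltas": [
    [0, 0, 0, 0, 0, -2, 0],
    [0, 0, 0, 0, 0, 0, 0],
    [0, 0, 0, 0, 0, 0, 0]
  ]
}}

```text
time: 14.0
ee_pos: [0.6607, 0.1292, 0.1034]
eef_rot: [[-0.972, 0.235, 0.001], [0.235, 0.972, 0.0], [-0.001, 0.001, -1.0]]
wrist_force: [2.9, -0.3, 3.4]
finger_gap: -0.0001
```

{"method": "drive_tool", "body": {
  "deltas": [
    [0, 0, 0, 0, 0, -2, 0],
    [0, 0, 0, 0, 0, 0, 0],
    [0, 0, 0, 0, 0, 0, 0]
  ]
}}

```text
time: 14.25
ee_pos: [0.6602, 0.1291, 0.105]
eef_rot: [[-0.972, 0.236, -0.0], [0.236, 0.972, 0.0], [0.0, 0.0, -1.0]]
wrist_force: [1.6, 0.6, 3.4]
finger_gap: -0.0002
```

{"method": "drive_tool", "body": {
  "deltas": [
    [0, 0, 0, 0, 0, -2, 0],
    [0, 0, 0, 0, 0, 0, 0],
    [0, 0, 0, 0, 0, 0, 0]
  ]
}}

```text
time: 14.5
ee_pos: [0.6599, 0.1291, 0.1067]
eef_rot: [[-0.972, 0.235, -0.001], [0.235, 0.972, -0.0], [0.001, -0.0, -1.0]]
wrist_force: [0.8, 0.4, 1.9]
finger_gap: 0.0
```

{"method": "drive_tool", "body": {
  "deltas": [
    [0, 0, 0, 0, 0, -3, 0],
    [0, 0, 0, 0, 0, 0, 0],
    [0, 0, 0, 0, 0, 0, 0]
  ]
}}

```text
time: 14.75
ee_pos: [0.6601, 0.129, 0.11]
eef_rot: [[-0.972, 0.236, -0.001], [0.236, 0.972, -0.0], [0.001, -0.0, -1.0]]
wrist_force: [-0.2, -0.5, 0.2]
finger_gap: -0.0003
```

The spring force fades from about 5 N at z 102 to 2 N at 106.7 and zero by 110. That is a 5 mm stroke with a hard bottom, so the key was fully pressed and sprang back. Now I'll retreat.

{"method": "drive_tool", "body": {
  "deltas": [
    [0, 0, 0, 0, 0, -10, 0],
    [0, 0, 0, 0, 0, -25, 0],
    [0, 0, 0, 0, 0, -25, 0],
    [0, 0, 0, 0, -20, -15, 0],
    [0, 0, 0, -10, -35, 0, 0],
    [0, 0, 0, -10, -35, 0, 0],
    [0, 0, 0, -10, -35, 0, 0],
    [0, 0, 0, -10, -35, 0, 0]
  ]
}}

```text
time: 15.42
ee_pos: [0.6613, -0.0374, 0.1861]
eef_rot: [[-0.972, 0.235, 0.001], [0.235, 0.972, -0.0], [-0.001, 0.0, -1.0]]
wrist_force: [0.5, 1.4, 1.0]
finger_gap: 0.0
```

{"method": "drive_tool", "body": {
  "deltas": [
    [0, 0, 0, -10, -35, 0, 0],
    [0, 0, 0, -10, -35, 0, 0],
    [0, 0, 0, -10, -35, 0, 0],
    [0, 0, 0, -10, -25, 0, 0],
    [0, 0, 0, 0, 0, 0, 0],
    [0, 0, 0, 0, 0, 0, 0]
  ]
}}

```text
time: 15.92
ee_pos: [0.6695, -0.1733, 0.1854]
eef_rot: [[-0.971, 0.238, -0.0], [0.238, 0.971, 0.0], [0.0, 0.0, -1.0]]
wrist_force: [0.2, 1.0, 0.2]
finger_gap: 0.0001
```

```bash
python3 snap.py p9; python3 - <<'E'
from h import *
c=camera("top");cv2.imwrite("pics/crop9.png",cv2.resize(c["color"][170:350,130:420],None,fx=2.7,fy=2.7,interpolation=cv2.INTER_CUBIC))
d=cv2.absdiff(c["color"],cv2.imread("pics/top6.png"))[170:300,130:335];print("diff vs after slide",(d.max(2)>60).sum())
d=cv2.absdiff(c["color"],cv2.imread("pics/top0.png"))
for n,b in(("beaker",(250,290,310,352)),("jar",(280,315,170,205))):print(n,(d[b[2]:b[3],b[0]:b[1]].max(2)>50).sum())
E
```

```text
15.9167 [ 0.6695 -0.1733  0.1854] [-1.e-04  3.e-04 -1.e+00] [0.23 0.99 0.18]
to grip [127.4 116.7 144.9] to key [ 81.4 292.3  82.5]
diff vs after slide 0
beaker 0
jar 0
```

View pics/p9.png

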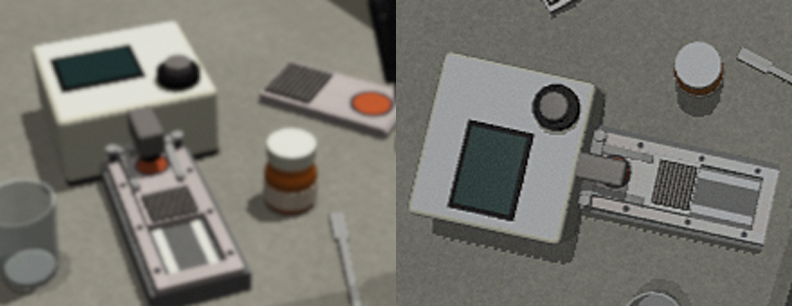

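View pics/crop9.png

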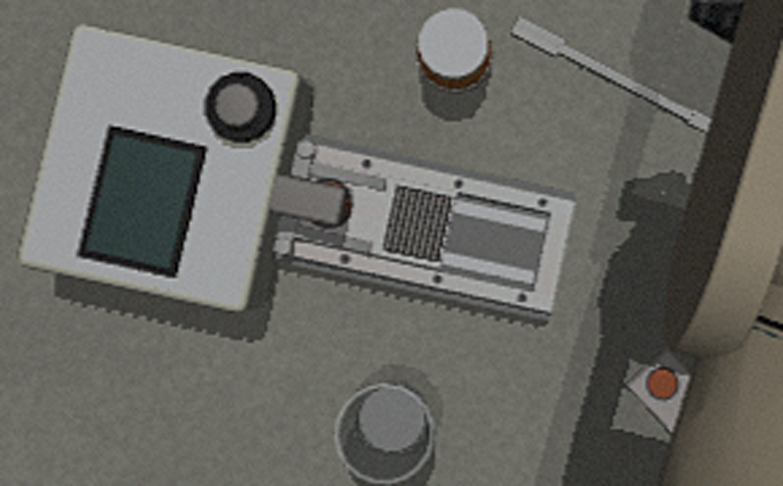

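Key is up again at crop (238,102), the plate is unchanged since the slide, and the beaker, jar and spatula are where they were. Handing in.

```bash
python3 -c "
from plant import job_done
print(job_done())"
```

```text
the job is handed in; nothing more can be done
None
```

The plate is home against the end stop, the start key has been pressed fully down and let go, and the job is handed in at about 16 s. No verdict was reported.

- **Plate:** I pressed the grip of the middle-sized plate with shut fingertips at about 14–20 N and slid it about 59 mm under the leaf spring. At the end the plate stopped moving and the force along the track rose from 6 to 14 N. After I lifted off, the top camera put the grip at reader x = -9.2 mm (home is -10 mm), and it had not moved when I checked again after pressing the key.
- **Key:** it was pressed only after the plate was home. It travelled about 5 mm at up to about 5 N to a hard bottom (peak push 24 N), then sprang back. In the last picture it is up.
- **Other objects:** the beaker and jar show no change from the first picture, and the spatula looks unmoved by eye. The robot is clear of everything.

Two readings disagreed with the description. The key met the fingertips about 3.5–4 mm higher than the stated 92 mm, though its stroke and force matched. A rough reading of the plate's rear edge gave -27 mm where -30 mm was expected; I relied on the grip position and the contact force instead.

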